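Fit the coupling sleeve to a rebuilt pump

ROBOT

A 6-joint arm with a two-finger parallel gripper is mounted at the origin on the work surface. World frame = base frame: x ahead of the robot, y to its left, z up, the work surface at z = 0. Lengths are in m, angles in degrees, forces in N, time in s.
With the tool pointing down it reaches from about 0.325 to 0.85 m from the base axis. Payload 15.5 kg.
Tool frame: the origin (TCP) lies on the centre line of the jaws, within the pads' length; the fingertips stand 17 mm ahead of it and the grasp point (between the pads) lies 2 mm behind it; z points along the fingers, y is the line along which they close (so a half turn about z gives the same grasp; the last joint's range is limited). The gripper opens to 91 mm and grips with 3 to 60 N. Pads are 32 mm wide; open, the fingers measure 118 mm over their backs; the gripper's body (76 mm by 178 mm) begins 60 mm behind the grasp point.
Start: joints at [-68.669, 28.281, 77.091, -0, 74.628, -5.472], TCP at [0.282, -0.558, 0.194] pointing down, gripper open.
Joint ranges: [-166.48, 166.48], [-47.26, 123.95], [12.59, 153.08], [-70.14, 250.14], [6.76, 159.57], [-176.63, 176.63]. Speed limits (degrees/s): [108.29, 108.29, 147.25, 172.46, 172.46, 172.46].

INTERFACE

Orientations are given as a 3x3 rotation matrix whose columns are the frame's x, y, z axes.
In Python, from station import r, read_camera, close_job gives the robot as it stands. The module is installed in compiled form; this text tells all that it offers.
- The arm moves only by the tool play_rows, never from a script. Its argument "increments" is a list of rows, each a list of 3 entries, a list of its own where there are three numbers: the opening, from -1 (shut) to 1 (fully open), then the shift along the tool's x, y, z as a fraction of full scale, then the turn about the tool's z as a fraction of full scale. A call has exactly 5 rows; each row shifts and turns the commanded pose from where the row before left it, along the tool's axes as they then stand; what a row does not reach is not made up. Full scale, the value 1, is 0.03 m for a shift and 4 degrees for a turn. A row lasts 1/12 s, in which the tool goes at most 41.7 mm and 7.16 degrees, less where a joint would pass 70% of its speed; a pose out of reach is approached as far as the arm can. A call with a number of a shift or a turn outside -1 to 1 is refused whole. A call with a gripper value outside its range is refused whole. The fingers move at their own pace and stop on an object; "squeeze" is the grip in N (left out, the last holds). Time passes only in rows, so rows that do not move let the fingers close, or fill a call up. It gives the time, the measured TCP pose, the force, the opening and the grip force at its end, in the units of the state.
- r.get_state(): the state, without advancing time (a new reading comes with each control period).
- read_camera(name): name is "side" or "top" or "wrist"; returns a dict with "img" (384x512x3 uint8, red, green, blue), "vertical_fov" (degrees; the focal length in pixels is half the picture's height over the tangent of half this angle, whatever the lens; pixels are square), "cx", "cy" (the principal point, pixels), "extrinsics" (4x4, takes a point from world to camera coordinates); the wrist camera has in their place "hand_eye" (4x4, takes a point from camera to tool coordinates, whose origin is the TCP and whose axes are the flange's). Camera axes: x right, y up, looking along -z (the intrinsics and any distortion apply to the point x, -y, -z); pixel columns grow to the right and rows downward; lengths in m; the calibration is good to about 2 mm. The wrist camera is an equidistant fisheye: a pixel r from the principal point sees the ray r / f radians off the axis. A picture is of the moment at which its call begins: read the wrist's pose just before it. There is no depth.
- close_job(): hands the job in; it is judged then, once.
The state is a dict: "time": time; "qpos": joint angles; "joint_velocities": joint speeds; "joint_torque": joint torques, N m; "ee_pos": TCP position; "tool_rot": TCP orientation; "contact_force": force on the tool from outside, world axes, zero at the start; "wrist_torque": the same for the moment, N m; "gripper_width": finger opening in m; "grasp_force": force on a finger pad.
Only numpy, scipy, OpenCV 4.12 (cv2) and the standard library are available. Lean on these libraries where they do the work, as an engineer would, in place of code of your own. Each camera call takes 0.05 s, during which the arm holds its last target. There are 200 camera calls.

TASK

Fit the coupling sleeve, the tube with four notches in its lower end (not the plain spacer tube), down over the upright shaft of the pump, and turn it by feel until its notches drop over the shaft's cross bar, so that it sits fully home on the pump's face. Do not hammer or force it, let go of it, and leave the spacer, the oil bottle and the spanner as they are.

Things in the scene. Friction and masses are not known exactly. Their poses are not given: they have to be found in the camera images.
- sleeve: Coupling sleeve: upright bare aluminium tube, outside 54 mm, bore 32.4 mm, 100 mm tall, 0.4 kg, standing notched end down on the mat. Four notches in its lower end, open downward, 14 mm wide, 14.5 mm high, through the wall, centred on its own +x, +y, -x, -y; upper end plain. Either side of the spacer. Origin: centre of the lower end (tooth bottoms); z up the tube.
- shoulder (a point): Centre of the pump's round top face (84 mm across, 105 mm above the work surface), on the shaft axis; z up, x and y turn with the pump, not with the shaft. A cross bar at the shaft's foot stops a sleeve 11 mm above this face unless a pair of its notches is over the bar (to about 6 degrees); then it drops onto the face.
- shaft_top (a point): Top centre of the bare steel shaft: 30 mm diameter, 62 mm tall above the face, its top 8 mm tapered to 21 mm. At its foot a level steel square cross bar, 8 x 8 mm, 50 mm long, stands out 10 mm on both sides, centre line 7 mm above the face. The shaft is stiff and has stopped at any angle; the angle of the bar is not reported: find it by touch or sight.
- pump: Grey pump standing on a fixed base plate 160 x 140 mm; round body 104 mm, square flange 116 mm with its top 94 mm above the work surface (bolt heads to 100 mm), outlet stub towards its own +x. Fixed to the work surface. Origin: centre of the underside of the base plate; z up.
- spacer: Bystander: plain aluminium spacer tube without notches, same outer diameter (54 mm), bore and height (100 mm) as the sleeve. Stands on the mat. Origin: centre of the lower end; z up the tube.
- oil: Bystander: grey oil bottle with black cap, 56 mm diameter, 150 mm tall, upright. Origin: centre of its underside.
- spanner: Bystander: steel spanner 160 mm long, lying flat on the work surface. Origin: underside, near the middle; x along its length.
- mat: Black rubber mat, 150 x 250 x 4 mm, fixed to the work surface; the sleeve and the spacer stand on it, about 130 mm apart. Origin: centre of its underside (top 4 mm above).
Not all that is in view belongs to the job. What is shaped like the sleeve but yellow is not meant. There is more than one size of the pump; the job needs the smaller.

How it is judged:
By the outcome, as a careful person would: the job done as asked, in the order asked, and still so for the second after the job is handed in, with the robot touching nothing.
It also fails if it takes over 51 s, if anything falls off the work surface, if the arm or the gripper's body presses on something with over 40 N, if the wrist force passes 120 N, or if a joint passes its speed limit or range.

## Working session

There is one attempt and no reset: what is moved stays moved. The work goes in short steps, Python scripts to look and compute and a tool call to move; the robot and the scene stay as the last step left them, time stands still between calls to the robot, and variables do not carry over. Pictures are saved under pics/ and viewed, at most 10 in all, crops included, and the job is handed in when it is done.

Besides the shell and the picture viewer there is one more tool, called after ">>>" by a JSON object that holds its "name" and its "arguments", one argument or row to a line. play_rows: Moves the arm, as the interface text tells. Shift numbers are shares of 0.03 m and turn numbers shares of 4 degrees, none past 1 either way. Its arguments: {"type":"object","properties":{"increments":{"type":"array","items":{"type":"array"}},"squeeze":{"type":"number"}},"required":["increments"]}

```bash
mkdir -p pics; cat > h.py <<'E'
import numpy as np, cv2
from station import r, read_camera, close_job
def save(n,d,crop=None,s=1):
    im=d["img"][:,:,::-1]
    if crop: im=im[crop[1]:crop[3],crop[0]:crop[2]]
    cv2.imwrite(f"pics/{n}.png",cv2.resize(im,None,fx=s,fy=s,interpolation=cv2.INTER_CUBIC))
def ray(d,u,v):
    f=192/np.tan(np.radians(d["vertical_fov"]/2))
    a=np.array([(u-d["cx"])/f,-(v-d["cy"])/f,-1.])
    E=np.array(d["extrinsics"]);R=E[:3,:3]
    return -R.T@E[:3,3],R.T@a
def onz(d,u,v,z):
    o,a=ray(d,u,v);return o+a*(z-o[2])/a[2]
def proj(d,p):
    f=192/np.tan(np.radians(d["vertical_fov"]/2))
    c=(np.array(d["extrinsics"])@np.r_[p,1])[:3]
    return d["cx"]+f*c[0]/-c[2], d["cy"]-f*c[1]/-c[2]
E
python3 - <<'E'
from h import *
import pickle
s=r.get_state();print(s)
D={n:read_camera(n) for n in("top","side","wrist")}
pickle.dump(D,open("d0.pkl","wb"))
for n,d in D.items(): print(n,{k:v for k,v in d.items() if k!="img"})
save("top0",D["top"],s=1.5)
cv2.imwrite("pics/sw.png",np.vstack([D["side"]["img"][:,:,::-1],])) 
E
```

```text
{'time': 0.0, 'qpos': array([-6.86710569e+01,  2.83160102e+01,  7.71254412e+01, -8.39864974e-04,
        7.46283282e+01, -5.47191146e+00]), 'joint_velocities': array([-0.03262837,  0.01605024, -0.08946842,  0.07756479, -0.03507074,
       -0.03115165]), 'joint_torque': array([ 3.88420973e-03, -8.78805470e+01, -3.81861877e+01,  7.08958833e-02,
        5.31196897e-02, -7.02210923e-05]), 'ee_pos': array([ 0.28166153, -0.55750054,  0.19383605]), 'tool_rot': array([[ 8.92577361e-01,  4.50894053e-01, -4.56136460e-04],
       [ 4.50894272e-01, -8.92576652e-01,  1.12932610e-03],
       [ 1.02069668e-04, -1.21368023e-03, -9.99999258e-01]]), 'contact_force': array([0.31432254, 0.00097034, 0.1384731 ]), 'wrist_torque': array([-0.03138397, -0.0206024 ,  0.02227008]), 'grasp_force': 0.0, 'gripper_width': 0.09103367324976647}
top {'vertical_fov': 48.70124207020878, 'cx': 252.63087683666944, 'cy': 199.37784412057303, 'extrinsics': array([[-0.01187416, -0.99992674,  0.00234912,  0.11084705],
       [ 0.99334845, -0.01152689,  0.11456872, -0.6261582 ],
       [-0.11453325,  0.00369391,  0.99341255, -
[... 175 characters left out ...]
nsics': array([[-0.99979066, -0.01125635, -0.01708598,  0.59179492],
       [-0.00557992, -0.65341153,  0.75698232, -0.02387449],
       [-0.01968504,  0.75691919,  0.65321194, -1.58715095],
       [ 0.        ,  0.        ,  0.        ,  1.        ]])}
wrist {'vertical_fov': 65.70646984690485, 'cx': 250.49686992691022, 'cy': 198.5220052640276, 'hand_eye': array([[-9.27712830e-04,  9.66825042e-01,  2.55437816e-01,
         7.11671610e-02],
       [ 9.99999504e-01,  8.04518298e-04,  5.86772685e-04,
        -6.35574029e-04],
       [ 3.61802129e-04,  2.55438234e-01, -9.66825309e-01,
        -1.90588723e-01],
       [ 0.00000000e+00,  0.00000000e+00,  0.00000000e+00,
         1.00000000e+00]])}
```

View pics/top0.png

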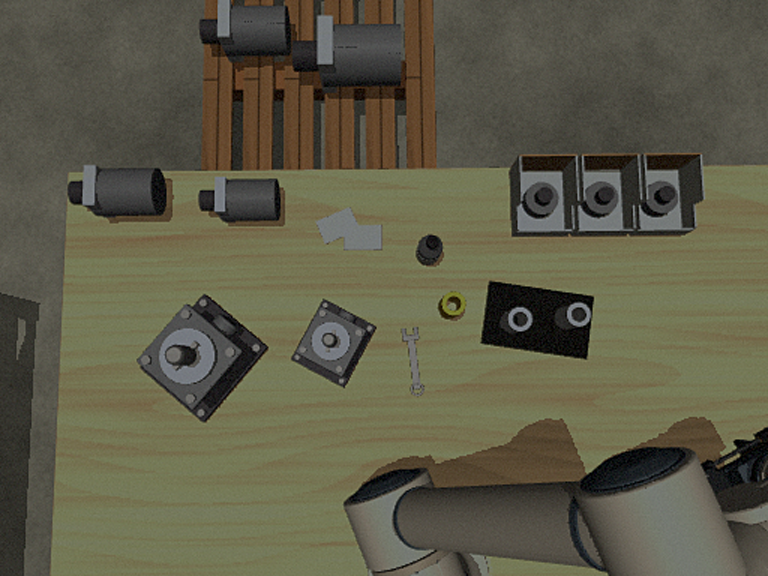

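View pics/sw.png

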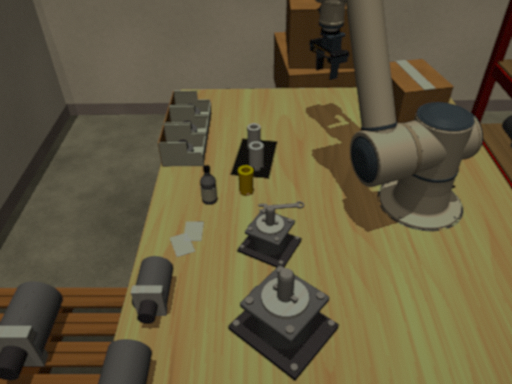

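The top view shows two bare tubes on the mat at full-resolution pixels (345,213) and (385,210), and a yellow look-alike at (302,203). The smaller pump is at (220,227) and the larger at (125,237). The side view has the tubes at (254,132) and (256,155). Next, a close crop of the tubes, plus first measurements.

```bash
python3 - <<'E'
from h import *
import pickle
D=pickle.load(open("d0.pkl","rb"))
def up(n,c,s): 
    x=D[n]["img"][c[1]:c[3],c[0]:c[2],::-1]
    x=cv2.resize(x,(400,300),interpolation=cv2.INTER_CUBIC); return np.clip(x.astype(float)*1.6,0,255).astype(np.uint8)
a=np.hstack([up("side",(220,115,300,175),0),up("side",(230,195,310,255),0)])
b=np.hstack([up("top",(315,180,405,247),0),up("top",(180,190,260,250),0)])
cv2.imwrite("pics/crop1.png",np.vstack([a,b]))
for u,v,z in((345.5,213,.104),(385.5,210,.104),(219.7,227,.167),(220,228.5,.105)):
    print(u,v,onz(D["top"],u,v,z).round(4))
for u,v,z in((254,127.5,.104),(256.5,147,.104),(269,208,.167)):
    print(u,v,onz(D["side"],u,v,z).round(4))
E
```

```text
345.5 213 [ 0.5711 -0.2     0.104 ]
385.5 210 [ 0.5794 -0.3317  0.104 ]
219.7 227 [0.5269 0.2075 0.167 ]
220 228.5 [0.5252 0.2112 0.105 ]
254 127.5 [ 0.5784 -0.3239  0.104 ]
256.5 147 [ 0.5686 -0.1905  0.104 ]
269 208 [0.5312 0.2125 0.167 ]
```

View pics/crop1.png

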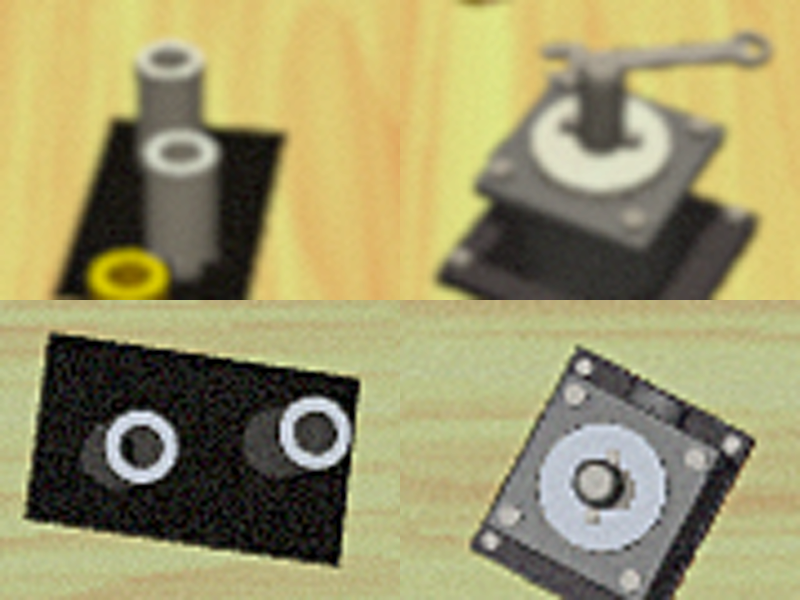

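The crop shows dark notch shapes at the foot of the nearer tube (side pixel 256,170). That makes the tube near (0.57,-0.195) the likely sleeve. The cross bar's ends on the small pump show at about -20° from world x. I'll move closer to confirm.

>>> {"name": "play_rows", "arguments": {
  "increments": [
    [1,[1,0,0.2],0],
    [1,[1,0,0.2],0],
    [1,[1,0,0.2],0],
    [1,[1,0,0.2],0],
    [1,[1,0,0.2],0]
  ]
}}

```text
time: 0.57
ee_pos: [0.4168, -0.4893, 0.1639]
tool_rot: [[0.893, 0.451, -0.0], [0.451, -0.893, 0.0], [-0.0, -0.0, -1.0]]
contact_force: [0.4, -0.9, 0.0]
gripper_width: 0.0912
grasp_force: 0.0
```

>>> {"name": "play_rows", "arguments": {
  "increments": [
    [1,[1,0,0],0],
    [1,[1,0,0],0],
    [1,[1,0,0],0],
    [1,[1,0,0],0],
    [1,[0,0,0],0]
  ]
}}

```text
time: 0.98
ee_pos: [0.527, -0.4332, 0.164]
tool_rot: [[0.891, 0.454, 0.001], [0.454, -0.891, 0.001], [0.001, -0.0, -1.0]]
contact_force: [-0.0, 0.2, 0.3]
gripper_width: 0.0911
grasp_force: 0.0
```

```bash
cat >> h.py <<'E'
def wpose(d,s):
    T=np.eye(4);T[:3,:3]=s["tool_rot"];T[:3,3]=s["ee_pos"];return T@np.array(d["hand_eye"])
def wray(d,s,u,v):
    f=192/np.tan(np.radians(d["vertical_fov"]/2))
    q=np.array([u-d["cx"],v-d["cy"]]);rr=np.hypot(*q)+1e-9;t=rr/f
    a=np.array([q[0]/rr*np.sin(t),-q[1]/rr*np.sin(t),-np.cos(t)])
    T=wpose(d,s);return T[:3,3],T[:3,:3]@a
def wonz(d,s,u,v,z):
    o,a=wray(d,s,u,v);return o+a*(z-o[2])/a[2]
def wproj(d,s,p):
    f=192/np.tan(np.radians(d["vertical_fov"]/2))
    c=(np.linalg.inv(wpose(d,s))@np.r_[p,1])[:3];h=np.hypot(c[0],c[1]);t=np.arctan2(h,-c[2])
    return d["cx"]+f*t*c[0]/h, d["cy"]-f*t*c[1]/h
E
python3 - <<'E'
from h import *
import pickle
s=r.get_state();d=read_camera("wrist");pickle.dump((s,d),open("w1.pkl","wb"))
print(s["time"],s["ee_pos"],s["qpos"])
im=np.clip(d["img"][:,:,::-1]*1.6,0,255).astype(np.uint8)
cv2.imwrite("pics/w1.png",cv2.resize(im,None,fx=1.5,fy=1.5,interpolation=cv2.INTER_CUBIC))
E
```

```text
0.9833 [ 0.52702897 -0.43320941  0.16400569] [-44.47408377  34.49617564  70.32260198   0.08047649  75.16388802
  18.51038385]
```

View pics/w1.png

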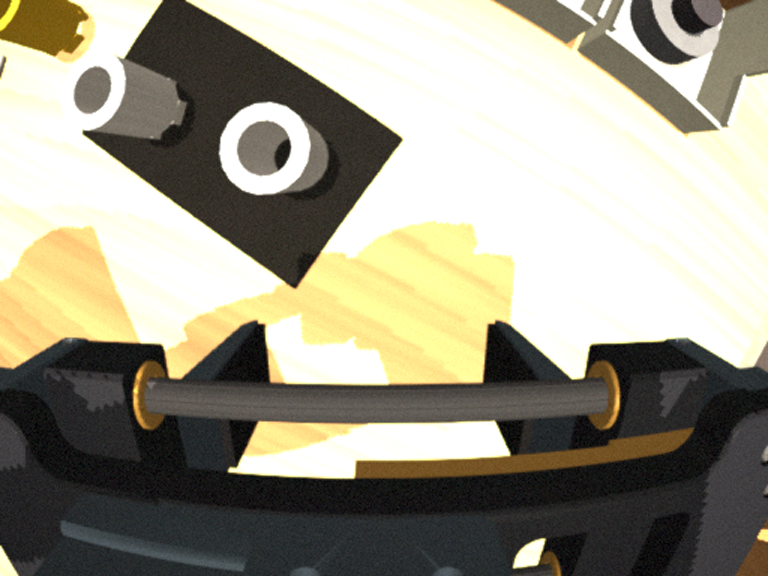

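The close view confirms it. The left tube, with its top at (98,93)/1.5 px and notch steps at (180,105)/1.5 px, is the sleeve. The right tube, at (265,148)/1.5, is the plain spacer.

```bash
python3 - <<'E'
from h import *
import pickle
s,d=pickle.load(open("w1.pkl","rb"));D=pickle.load(open("d0.pkl","rb"))
def ring(im,box,n):
    x0,y0,x1,y1=box;c=im[y0:y1,x0:x1].astype(int)
    m=((c.min(2)>n)&(c.max(2)-c.min(2)<45)).astype(np.uint8)
    cs,_=cv2.findContours(m,cv2.RETR_EXTERNAL,cv2.CHAIN_APPROX_NONE)
    k=max(cs,key=cv2.contourArea);e=cv2.fitEllipse(cv2.convexHull(k));return e[0][0]+x0,e[0][1]+y0,e[1],k[:,0]+[x0,y0]
for b in((40,30,95,95),(140,60,215,135)):
    u,v,a,k=ring(d["img"],b,110)
    P=np.array([wonz(d,s,x,y,.104)[:2] for x,y in k]);(c,rad)=cv2.minEnclosingCircle(P.astype(np.float32)*1000)
    print("wrist",u,v,a,wonz(d,s,u,v,.104).round(4),np.round(c,1),rad)
T=D["top"]
for b in((333,200,358,227),(372,196,398,222)):
    u,v,a,k=ring(T["img"],b,110)
    P=np.array([onz(T,x,y,.104)[:2] for x,y in k]);(c,rad)=cv2.minEnclosingCircle(P.astype(np.float32)*1000)
    print("top",u,v,a,onz(T,u,v,.104).round(4),np.round(c,1),rad)
b=(195,200,250,260);u,v,a,k=ring(T["img"],b,110);print("face",u,v,a,onz(T,u,v,.105).round(4))
im=np.clip(d["img"][30:110,40:147,::-1]*1.8,0,255).astype(np.uint8)
cv2.imwrite("pics/w1c.png",cv2.resize(im,None,fx=7,fy=7,interpolation=cv2.INTER_CUBIC))
E
```

```text
wrist 62.100975036621094 59.676950454711914 (39.40925979614258, 54.927120208740234) [ 0.5721 -0.2062  0.104 ] [ 572.3 -204.7] 27.095449447631836
wrist 176.0448875427246 98.51282501220703 (59.12603759765625, 62.328895568847656) [ 0.5807 -0.3343  0.104 ] [ 580.7 -333.6] 26.91225242614746
top 346.2449769973755 212.34395790100098 (14.805877685546875, 15.577056884765625) [ 0.5732 -0.2025  0.104 ] [ 573.2 -202. ] 25.471595764160156
top 385.374210357666 209.19835948944092 (15.067627906799316, 15.349583625793457) [ 0.5821 -0.3314  0.104 ] [ 582.1 -331.8] 25.597864151000977
face 219.93128395080566 227.00300216674805 (24.600330352783203, 24.88450813293457) [0.53   0.2114 0.105 ]
```

View pics/w1c.png

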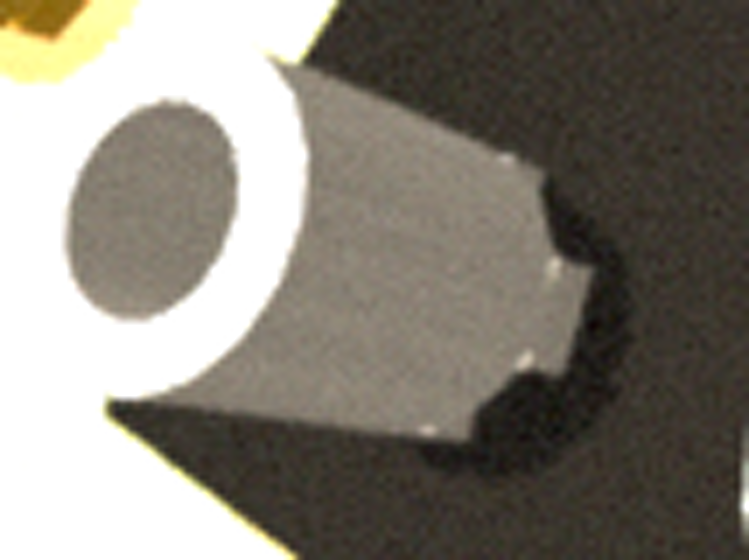

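>>> {"name": "play_rows", "arguments": {
  "increments": [
    [1,[0.69,-0.88,0],0],
    [1,[0.69,-0.88,0],0],
    [1,[0.69,-0.88,0],0],
    [1,[0.69,-0.88,0],0],
    [1,[0.69,-0.88,0],0]
  ]
}}

```text
time: 1.45
ee_pos: [0.555, -0.2707, 0.1643]
tool_rot: [[0.893, 0.45, -0.0], [0.45, -0.893, 0.0], [-0.0, -0.0, -1.0]]
contact_force: [1.4, -0.9, 0.1]
gripper_width: 0.0913
grasp_force: 0.0
```

>>> {"name": "play_rows", "arguments": {
  "increments": [
    [1,[0.69,-0.88,0],0],
    [1,[0.69,-0.88,0],0],
    [1,[0,0,0],0],
    [1,[0,0,0],0],
    [1,[0,0,0],0]
  ]
}}

```text
time: 1.87
ee_pos: [0.5685, -0.2066, 0.1644]
tool_rot: [[0.893, 0.451, -0.0], [0.451, -0.893, -0.0], [-0.0, 0.0, -1.0]]
contact_force: [-0.6, -0.3, -0.4]
gripper_width: 0.0914
grasp_force: 0.0
```

```bash
python3 - <<'E'
from h import *
import pickle
s,d=pickle.load(open("w1.pkl","rb"))
c=np.array([.5725,-.2042])
for u,v,z in((125,68.3,.004),(121,83.1,.004),(119.3,67.7,.0185),(115.5,81.5,.0185),(112,53,.0185),(101,92,.0185)):
    p=wonz(d,s,u,v,z)[:2]-c;print(np.hypot(*p)*1000,np.degrees(np.arctan2(p[1],p[0])))
s=r.get_state();d=read_camera("wrist");pickle.dump((s,d),open("w2.pkl","wb"))
print(s["time"],s["ee_pos"],s["qpos"],s["tool_rot"])
print([wproj(d,s,np.r_[c,.104])])
im=np.clip(d["img"][:,:,::-1]*1.5,0,255).astype(np.uint8)
cv2.imwrite("pics/w2.png",cv2.resize(im,None,fx=1.2,fy=1.2))
E
```

```text
27.853021878127862 -61.84881489085442
28.718733652869478 -101.58048823334865
26.5913286029222 -64.72819806653322
27.735870097356834 -101.8261962704242
25.120340463146412 -12.63573188411094
28.122505651950284 -150.41906471698576
1.8667 [ 0.5684665  -0.20658164  0.16442976] [-2.56116385e+01  2.83404116e+01  8.21998788e+01 -2.52369596e-02
  6.94583006e+01  3.75982243e+01] [[ 8.92593724e-01  4.50861863e-01 -1.56090147e-04]
 [ 4.50861782e-01 -8.92593697e-01 -3.82579280e-04]
 [-3.11815489e-04  2.71112783e-04 -9.99999915e-01]]
[(np.float64(251.02815398462909), np.float64(198.6923196128856))]
```

View pics/w2.png

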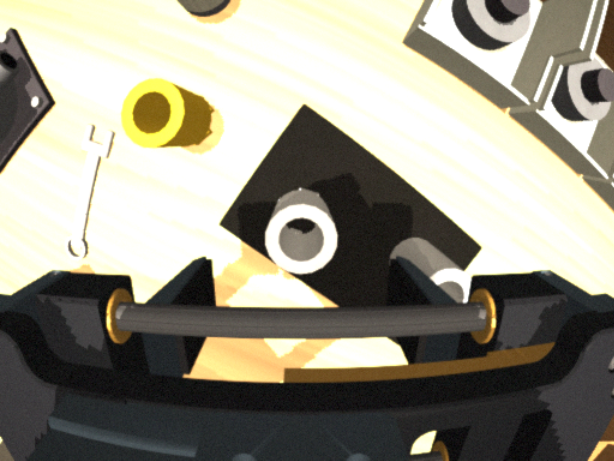

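The tube top sits under the tool at about (302,232)/1.2 px, and the spacer stays clear of the right finger. I'll refine the ring centre.

```bash
python3 - <<'E'
from h import *
import pickle
s,d=pickle.load(open("w2.pkl","rb"))
x0,y0,x1,y1=218,150,285,232
c=d["img"][y0:y1,x0:x1].astype(int);m=((c.min(2)>110)&(c.max(2)-c.min(2)<45)).astype(np.uint8)
cs,_=cv2.findContours(m,cv2.RETR_EXTERNAL,cv2.CHAIN_APPROX_NONE);k=max(cs,key=cv2.contourArea)[:,0]+[x0,y0]
P=np.array([wonz(d,s,x,y,.104)[:2] for x,y in k])
(e,rad)=cv2.minEnclosingCircle((P*1000).astype(np.float32));print(e,rad,cv2.fitEllipse((P*1000).astype(np.float32)))
w=np.r_[np.array(e)/1000,.104]-s["ee_pos"];print((s["tool_rot"].T@w)/.03)
E
```

```text
(571.8734741210938, -204.1236114501953) 26.445566177368164 ((571.8538208007812, -204.0840606689453), (51.78902053833008, 51.95453643798828), 41.42991638183594)
[ 0.13893735 -0.0224776   2.01427614]
```

>>> {"name": "play_rows", "arguments": {
  "increments": [
    [1,[0.14,-0.02,0.7],0],
    [1,[0,0,0.7],0],
    [1,[0,0,0.7],0],
    [1,[0,0,0.75],0],
    [1,[0,0,0],0]
  ]
}}

```text
time: 2.33
ee_pos: [0.5697, -0.2039, 0.0751]
tool_rot: [[0.893, 0.449, -0.005], [0.449, -0.893, 0.002], [-0.004, -0.004, -1.0]]
contact_force: [-0.4, -0.1, -1.3]
gripper_width: 0.091
grasp_force: 0.0
```

>>> {"name": "play_rows", "arguments": {
  "increments": [
    [-1,[0,0,0],0],
    [-1,[0,0,0],0],
    [-1,[0,0,0],0],
    [-1,[0,0,0],0],
    [-1,[0,0,0],0]
  ],
  "squeeze": 30
}}

```text
time: 2.75
ee_pos: [0.5728, -0.2037, 0.0799]
tool_rot: [[0.893, 0.451, 0.001], [0.451, -0.893, -0.001], [0.001, 0.001, -1.0]]
contact_force: [0.6, 0.4, 0.3]
gripper_width: 0.0608
grasp_force: 0.0
```

>>> {"name": "play_rows", "arguments": {
  "increments": [
    [-1,[0,0,0],0],
    [-1,[0,0,0],0],
    [-1,[0,0,0],0],
    [-1,[0,0,0],0],
    [-1,[0,0,0],0]
  ]
}}

```text
time: 3.17
ee_pos: [0.5728, -0.2037, 0.0795]
tool_rot: [[0.893, 0.451, 0.001], [0.451, -0.893, -0.001], [0.001, 0.001, -1.0]]
contact_force: [0.2, -2.1, 7.3]
gripper_width: 0.0521
grasp_force: 30.0
```

>>> {"name": "play_rows", "arguments": {
  "increments": [
    [-1,[0,0,-0.5],0],
    [-1,[0,0,-1],0],
    [-1,[0,0,-1],0],
    [-1,[0,0,-1],0],
    [-1,[0,0,-1],0]
  ]
}}

```text
time: 3.58
ee_pos: [0.5717, -0.203, 0.2149]
tool_rot: [[0.893, 0.451, -0.001], [0.451, -0.893, 0.001], [-0.001, -0.001, -1.0]]
contact_force: [0.7, -1.0, -3.3]
gripper_width: 0.0526
grasp_force: 30.0
```

>>> {"name": "play_rows", "arguments": {
  "increments": [
    [-1,[0.34,-0.88,-0.6],0],
    [-1,[0.34,-0.88,-0.6],0],
    [-1,[0.34,-0.88,-0.6],0],
    [-1,[0.34,-0.88,0],0],
    [-1,[0.34,-0.88,0],0]
  ]
}}

```text
time: 4.0
ee_pos: [0.5581, -0.0613, 0.2688]
tool_rot: [[0.893, 0.451, 0.001], [0.451, -0.893, -0.0], [0.001, 0.001, -1.0]]
contact_force: [1.4, -0.2, -4.0]
gripper_width: 0.052
grasp_force: 30.0
```

>>> {"name": "play_rows", "arguments": {
  "increments": [
    [-1,[0.34,-0.88,0],0],
    [-1,[0.34,-0.88,0],0],
    [-1,[0.34,-0.88,0],0],
    [-1,[0.34,-0.88,0],0],
    [-1,[0.34,-0.88,0],0]
  ]
}}

```text
time: 4.42
ee_pos: [0.5434, 0.0797, 0.2675]
tool_rot: [[0.893, 0.451, -0.001], [0.451, -0.893, 0.0], [-0.001, -0.001, -1.0]]
contact_force: [0.7, 0.4, -3.8]
gripper_width: 0.0521
grasp_force: 30.0
```

>>> {"name": "play_rows", "arguments": {
  "increments": [
    [-1,[0,0,0],0],
    [-1,[0,0,0],0],
    [-1,[0,0,0],0],
    [-1,[0,0,0],0],
    [-1,[0,0,0],0]
  ]
}}

```text
time: 4.83
ee_pos: [0.5443, 0.0775, 0.2678]
tool_rot: [[0.893, 0.45, -0.0], [0.45, -0.893, -0.0], [-0.0, -0.0, -1.0]]
contact_force: [-0.1, -0.3, -4.1]
gripper_width: 0.0526
grasp_force: 30.0
```

```bash
python3 - <<'E'
from h import *
import pickle
s=r.get_state();d=read_camera("wrist");pickle.dump((s,d),open("w3.pkl","wb"))
print(s["time"],s["ee_pos"],s["qpos"],s["contact_force"],s["grasp_force"])
u,v=map(int,wproj(d,s,[.53,.2114,.13]));print(u,v)
a,b=max(u-55,0),max(v-45,0);print(a,b)
im=np.clip(d["img"][b:b+90,a:a+110,::-1]*1.5,0,255).astype(np.uint8)
cv2.imwrite("pics/w3.png",cv2.resize(im,None,fx=6,fy=6,interpolation=cv2.INTER_CUBIC))
E
```

```text
4.8333 [0.5443078  0.07745427 0.26777603] [ 1.87892349e+00  1.84228296e+01  8.15798748e+01 -5.29602904e-03
  8.00170993e+01  6.51393451e+01] [-0.10294688 -0.30063604 -4.10188625] 29.992086868733168
141 145
86 100
```

View pics/w3.png

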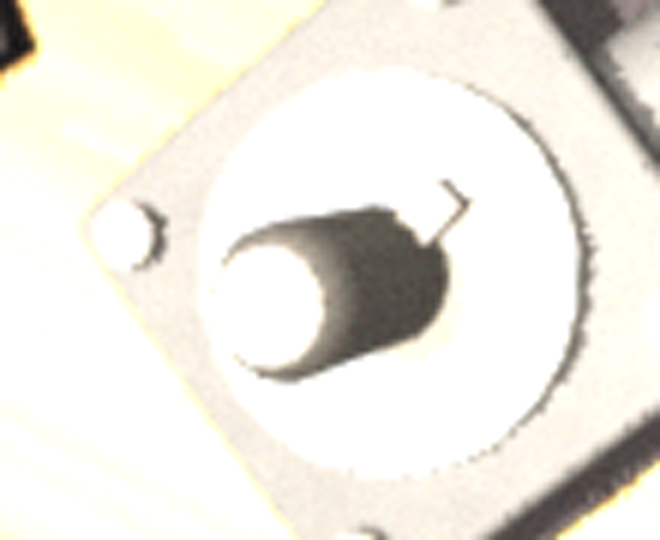

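The crop shows the shaft top at (270,305)/6, the face disc at about (392,272)/6, and the visible bar end at (455,195)/6 (crop origin 86,100).

```bash
python3 - <<'E'
from h import *
import pickle
s,d=pickle.load(open("w3.pkl","rb"))
W=lambda x,y,z:wonz(d,s,86+(x+.5)/6-.5,100+(y+.5)/6-.5,z)[:2]
F=np.array([W(x,y,.105) for x,y in((198,290),(235,150),(310,85),(390,68),(480,95),(550,170),(582,270),(550,375),(480,450),(390,475),(300,445),(240,390))])
print("face",cv2.fitEllipse((F*1000).astype(np.float32)))
print("shaft top",W(270,305,.167))
c=cv2.fitEllipse((F*1000).astype(np.float32))[0]; c=np.array(c)/1000
A,B,C=W(443,182,.116),W(464,205,.116),W(430,240,.116)
an=lambda v:np.degrees(np.arctan2(v[1],v[0]))
print("end edge+90",an(B-A)%180-90,"side",an(B-C)%180,"mid",an((A+B)/2-c)%180,np.hypot(*((A+B)/2-c)),np.hypot(*(B-A)))
g=d["img"][100:190,86:196].astype(int)
m=(g.min(2)>125).astype(np.uint8)
cs,_=cv2.findContours(m,cv2.RETR_EXTERNAL,cv2.CHAIN_APPROX_NONE)
for k in cs:
  if cv2.contourArea(k)>800:
    k=k[:,0]; P=np.array([wonz(d,s,86+x,100+y,.105)[:2] for x,y in k]); print(len(k),cv2.minEnclosingCircle((P*1000).astype(np.float32)),cv2.fitEllipse((P*1000).astype(np.float32)))
E
```

```text
face ((529.00927734375, 210.37841796875), (83.63653564453125, 84.96188354492188), 171.10067749023438)
shaft top [0.52897393 0.20962864]
end edge+90 -21.660630835098473 side 158.76697121582114 mid 155.50783328947648 0.025224347708389803 0.006349121278689444
359 ((512.4657592773438, 231.5343780517578), 87.97694396972656) ((518.6251831054688, 232.4600067138672), (126.52711486816406, 169.75454711914062), 28.85293197631836)
```

>>> {"name": "play_rows", "arguments": {
  "increments": [
    [-1,[0.31,-0.84,0],0],
    [-1,[0.31,-0.84,0],0],
    [-1,[0.31,-0.83,0],0],
    [-1,[0.31,-0.83,0],0],
    [-1,[0.31,-0.83,0],0]
  ]
}}

```text
time: 5.3
ee_pos: [0.5294, 0.2115, 0.2679]
tool_rot: [[0.893, 0.45, 0.0], [0.45, -0.893, -0.0], [-0.0, 0.0, -1.0]]
contact_force: [1.2, 0.6, -2.8]
gripper_width: 0.0522
grasp_force: 30.0
```

>>> {"name": "play_rows", "arguments": {
  "increments": [
    [-1,[0,0,0],-0.97],
    [-1,[0,0,0],-0.97],
    [-1,[0,0,0],-0.97],
    [-1,[0,0,0],-0.97],
    [-1,[0,0,0],0]
  ]
}}

```text
time: 5.72
ee_pos: [0.5295, 0.2104, 0.2679]
tool_rot: [[0.737, 0.675, -0.0], [0.675, -0.737, -0.0], [-0.0, -0.0, -1.0]]
contact_force: [-1.0, -0.7, -4.0]
gripper_width: 0.0522
grasp_force: 30.0
```

>>> {"name": "play_rows", "arguments": {
  "increments": [
    [-1,[0,0,0],0],
    [-1,[0,0,0],0],
    [-1,[0,0,0],0],
    [-1,[0,0,0],0],
    [-1,[0,0,0],0]
  ]
}}

```text
time: 6.13
ee_pos: [0.5294, 0.2108, 0.2679]
tool_rot: [[0.74, 0.673, -0.0], [0.673, -0.74, -0.0], [-0.0, -0.0, -1.0]]
contact_force: [-0.2, -0.3, -4.1]
gripper_width: 0.0525
grasp_force: 30.0
```

```bash
python3 - <<'E'
from h import *
s=r.get_state();print(s["ee_pos"],s["contact_force"],s["qpos"])
print(s["tool_rot"].T@(np.array([.530,.2105,.2678])-s["ee_pos"])/.03)
a=[np.clip(x["img"][c[1]:c[3],c[0]:c[2],::-1]*1.5,0,255).astype(np.uint8) for x,c in((read_camera("side"),(220,160,320,235)),(read_camera("top"),(170,190,270,265)))]
cv2.imwrite("pics/s4.png",np.hstack([cv2.resize(x,(400,300),interpolation=cv2.INTER_CUBIC) for x in a]))
E
```

```text
[0.52940604 0.21079591 0.26792226] [-0.20070999 -0.29045286 -4.11869754] [ 1.57076163e+01  2.01506912e+01  7.88816163e+01 -2.11336342e-04
  8.09695083e+01  6.34314577e+01]
[0.00801382 0.02061695 0.00407473]
```

View pics/s4.png

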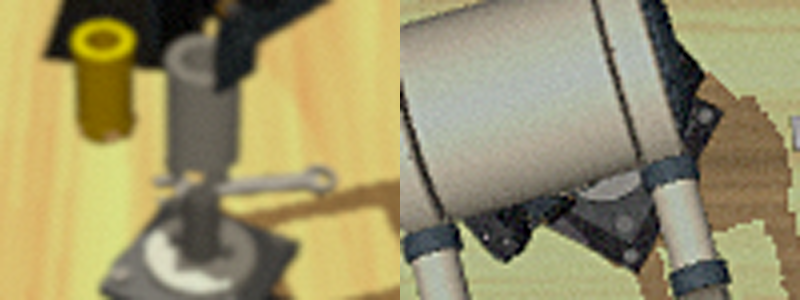

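The side crop shows the sleeve's lower end centred over the shaft: sleeve at column 203, shaft at column 203. I'll descend gently.

>>> {"name": "play_rows", "arguments": {
  "increments": [
    [-1,[0,0,0.3],0],
    [-1,[0,0,0.3],0],
    [-1,[0,0,0.3],0],
    [-1,[0,0,0.1],0],
    [-1,[0,0,0],0]
  ]
}}

```text
time: 6.65
ee_pos: [0.5287, 0.2107, 0.2364]
tool_rot: [[0.739, 0.673, -0.002], [0.673, -0.739, -0.001], [-0.002, -0.001, -1.0]]
contact_force: [-0.1, -0.6, -4.0]
gripper_width: 0.052
grasp_force: 30.0
```

>>> {"name": "play_rows", "arguments": {
  "increments": [
    [-1,[0,0,0.08],0],
    [-1,[0,0,0.08],0],
    [-1,[0,0,0.08],0],
    [-1,[0,0,0.08],0],
    [-1,[0,0,0],0]
  ]
}}

```text
time: 7.07
ee_pos: [0.5292, 0.2109, 0.2279]
tool_rot: [[0.739, 0.673, -0.0], [0.673, -0.739, -0.0], [-0.0, -0.0, -1.0]]
contact_force: [-0.7, -0.6, -4.5]
gripper_width: 0.052
grasp_force: 30.0
```

>>> {"name": "play_rows", "arguments": {
  "increments": [
    [-1,[0,0,0.2],0],
    [-1,[0,0,0.2],0],
    [-1,[0,0,0.2],0],
    [-1,[0,0,0.2],0],
    [-1,[0,0,0],0]
  ]
}}

```text
time: 7.48
ee_pos: [0.5287, 0.2106, 0.2027]
tool_rot: [[0.739, 0.673, -0.002], [0.673, -0.739, -0.001], [-0.002, -0.001, -1.0]]
contact_force: [0.0, 0.0, -5.2]
gripper_width: 0.0522
grasp_force: 30.0
```

>>> {"name": "play_rows", "arguments": {
  "increments": [
    [-1,[0,0,0.08],0],
    [-1,[0,0,0.08],0],
    [-1,[0,0,0.08],0],
    [-1,[0,0,0.08],0],
    [-1,[0,0,0],0]
  ]
}}

```text
time: 7.9
ee_pos: [0.5292, 0.2108, 0.1943]
tool_rot: [[0.739, 0.673, -0.0], [0.673, -0.739, -0.0], [-0.0, -0.0, -1.0]]
contact_force: [-0.5, -0.2, -4.2]
gripper_width: 0.0525
grasp_force: 30.0
```

>>> {"name": "play_rows", "arguments": {
  "increments": [
    [-1,[0,0,0.04],0],
    [-1,[0,0,0.04],0],
    [-1,[0,0,0.04],0],
    [-1,[0,0,0.04],0],
    [-1,[0,0,0],0]
  ]
}}

```text
time: 8.32
ee_pos: [0.5293, 0.2108, 0.1897]
tool_rot: [[0.739, 0.673, -0.0], [0.673, -0.739, -0.0], [-0.0, -0.0, -1.0]]
contact_force: [0.3, 0.9, -4.1]
gripper_width: 0.0524
grasp_force: 30.0
```

>>> {"name": "play_rows", "arguments": {
  "increments": [
    [-1,[0,0,0.04],0],
    [-1,[0,0,0.04],0],
    [-1,[0,0,0.04],0],
    [-1,[0,0,0.04],0],
    [-1,[0,0,0],0]
  ]
}}

```text
time: 8.73
ee_pos: [0.5293, 0.2108, 0.1848]
tool_rot: [[0.739, 0.673, -0.0], [0.673, -0.739, -0.0], [-0.0, -0.0, -1.0]]
contact_force: [0.2, 0.2, -3.3]
gripper_width: 0.0525
grasp_force: 30.0
```

>>> {"name": "play_rows", "arguments": {
  "increments": [
    [-1,[0,0,0.03],0],
    [-1,[0,0,0.03],0],
    [-1,[0,0,0.02],0],
    [-1,[0,0,0],0],
    [-1,[0,0,0],0]
  ]
}}

```text
time: 9.15
ee_pos: [0.5294, 0.2109, 0.1827]
tool_rot: [[0.739, 0.673, 0.0], [0.673, -0.739, 0.0], [0.0, 0.0, -1.0]]
contact_force: [-0.2, -0.6, -3.6]
gripper_width: 0.0523
grasp_force: 30.0
```

>>> {"name": "play_rows", "arguments": {
  "increments": [
    [-1,[0,0,0.02],0],
    [-1,[0,0,0.02],0],
    [-1,[0,0,0],0],
    [-1,[0,0,0],0],
    [-1,[0,0,0],0]
  ]
}}

```text
time: 9.57
ee_pos: [0.5294, 0.2109, 0.1815]
tool_rot: [[0.739, 0.673, 0.0], [0.673, -0.739, 0.0], [0.0, 0.0, -1.0]]
contact_force: [-0.3, 0.3, -4.0]
gripper_width: 0.0517
grasp_force: 30.0
```

>>> {"name": "play_rows", "arguments": {
  "increments": [
    [-1,[0,0,0.02],0],
    [-1,[0,0,0],0],
    [-1,[0,0,0],0],
    [-1,[0,0,0],0],
    [-1,[0,0,0],0]
  ]
}}

```text
time: 9.98
ee_pos: [0.5294, 0.2109, 0.1809]
tool_rot: [[0.739, 0.673, 0.0], [0.673, -0.739, 0.0], [0.0, -0.0, -1.0]]
contact_force: [0.1, -0.1, -3.6]
gripper_width: 0.0522
grasp_force: 30.0
```

>>> {"name": "play_rows", "arguments": {
  "increments": [
    [-1,[0,0,0.02],0],
    [-1,[0,0,0],0],
    [-1,[0,0,0],0],
    [-1,[0,0,0],0],
    [-1,[0,0,0],0]
  ]
}}

```text
time: 10.4
ee_pos: [0.5296, 0.2109, 0.1805]
tool_rot: [[0.739, 0.673, 0.001], [0.673, -0.739, 0.0], [0.0, 0.0, -1.0]]
contact_force: [-0.3, -1.4, 1.8]
gripper_width: 0.0522
grasp_force: 30.0
```

>>> {"name": "play_rows", "arguments": {
  "increments": [
    [-1,[0,0,0.015],0],
    [-1,[0,0,0],0],
    [-1,[0,0,0],0],
    [-1,[0,0,0],0],
    [-1,[0,0,0],0]
  ]
}}

```text
time: 10.82
ee_pos: [0.5298, 0.211, 0.1804]
tool_rot: [[0.739, 0.673, 0.001], [0.673, -0.739, 0.0], [0.001, 0.0, -1.0]]
contact_force: [-0.3, -0.3, 6.8]
gripper_width: 0.0521
grasp_force: 30.0
```

The face contact came at the right height: the sleeve bottom is at about 0.105, well below the 0.116 bar stop. I'll release and retreat.

>>> {"name": "play_rows", "arguments": {
  "increments": [
    [1,[0,0,0],0],
    [1,[0,0,0],0],
    [1,[0,0,0],0],
    [1,[0,0,0],0],
    [1,[0,0,0],0]
  ]
}}

```text
time: 11.23
ee_pos: [0.5293, 0.2109, 0.1798]
tool_rot: [[0.739, 0.673, -0.0], [0.673, -0.739, -0.0], [-0.0, -0.0, -1.0]]
contact_force: [-0.2, 0.2, 0.1]
gripper_width: 0.0826
grasp_force: 0.0
```

>>> {"name": "play_rows", "arguments": {
  "increments": [
    [1,[0,0,0],0],
    [1,[0,0,0],0],
    [1,[0,0,-0.3],0],
    [1,[0,0,-0.5],0],
    [1,[0,0,-0.8],0]
  ]
}}

```text
time: 11.65
ee_pos: [0.5284, 0.2106, 0.2274]
tool_rot: [[0.739, 0.673, -0.003], [0.673, -0.739, -0.001], [-0.003, -0.001, -1.0]]
contact_force: [0.1, 0.0, 0.3]
gripper_width: 0.0911
grasp_force: 0.0
```

>>> {"name": "play_rows", "arguments": {
  "increments": [
    [1,[0,0,-1],0],
    [1,[0,0,-1],0],
    [1,[0,0,-1],0],
    [1,[-1,0,0],0],
    [1,[-1,0,0],0]
  ]
}}

```text
time: 12.07
ee_pos: [0.4859, 0.1707, 0.32]
tool_rot: [[0.739, 0.674, 0.004], [0.674, -0.739, 0.001], [0.004, 0.002, -1.0]]
contact_force: [-0.9, -1.4, -0.9]
gripper_width: 0.0911
grasp_force: 0.0
```

>>> {"name": "play_rows", "arguments": {
  "increments": [
    [1,[-1,0,0],0],
    [1,[-1,0,0],0],
    [1,[0,0,0],0],
    [1,[0,0,0],0],
    [1,[0,0,0],0]
  ]
}}

```text
time: 12.48
ee_pos: [0.4412, 0.1302, 0.3186]
tool_rot: [[0.74, 0.673, 0.001], [0.673, -0.74, 0.0], [0.001, 0.001, -1.0]]
contact_force: [0.2, 0.8, -0.1]
gripper_width: 0.0911
grasp_force: 0.0
```

```bash
python3 - <<'E'
from h import *
d=read_camera("side");t=read_camera("wrist")
a=np.clip(d["img"][175:265,210:330,::-1]*1.4,0,255).astype(np.uint8)
b=np.clip(t["img"][:,:,::-1]*1.0,0,255).astype(np.uint8)
cv2.imwrite("pics/f.png",np.hstack([cv2.resize(a,(400,300),interpolation=cv2.INTER_CUBIC),cv2.resize(b,(400,300))]))
for z in(.205,.216): print(proj(d,[.529,.2105,z]), proj(d,[.529,.2105+.0,z-.1]))
E
```

```text
(np.float64(269.8858419065024), np.float64(197.807094290972)) (np.float64(269.50650039122047), np.float64(222.67565779878424))
(np.float64(269.929901929995), np.float64(194.91864299249448)) (np.float64(269.5464474523403), np.float64(220.05684075296043))
```

View pics/f.png

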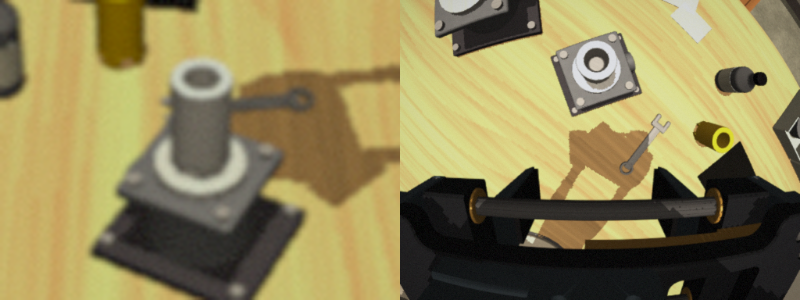

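The sleeve stands on the face with its top centre at (202,76)/3.33, which is row 197.8 and matches the seated prediction of 197.8. The spanner, bottle and yellow tube look undisturbed.

```bash
python3 -c "
from station import close_job
print(close_job())"
```

```text
the job is handed in; nothing more can be done
None
```

The sleeve is fully home on the smaller pump's face with its notches over the cross bar and has been let go, and the job was handed in at about 12.5 s. I set the angle by sight, so it dropped over the bar without any turning by feel or forcing, and the spacer, oil bottle and spanner were not touched.

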